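Set samples under the document camera and hold its telescopic column out

ROBOT

A 7-joint arm with a two-finger parallel gripper is mounted at the origin on a cart in front of the work surface, level with it; the furniture and walls round the work are solid. World frame = base frame: x ahead of the robot, y to its left, z up, the work surface at z = 0. Lengths are in m, angles in rad, forces in N, time in s.
With the tool pointing down it reaches from about 0.4 to 0.85 m from the base axis. Payload 10.4 kg.
Tool frame: the origin (TCP) lies on the centre line of the jaws, within the pads' length; the fingertips stand 22 mm ahead of it and the grasp point (between the pads) lies 3 mm ahead of it; z points along the fingers, y is the line along which they close (so a half turn about z gives the same grasp; the last joint's range is limited). The gripper opens to 87 mm and grips with 3 to 60 N. Pads are 19 mm wide; open, the fingers measure 117 mm over their backs; the gripper's body (75 mm by 190 mm) begins 51 mm behind the grasp point.
Start: joints at [-1.202, 0.332, -0.065, 1.46, 0.022, 1.35, -0.088], TCP at [0.239, 0.578, 0.245] pointing down, gripper open.
Joint ranges: [-2.6, 2.6], [-0.5, 2.12], [-1.47, 1.34], [0.16, 2.42], [-1.27, 4.41], [0.06, 2.06], [-2.6, 2.6]. Speed limits (rad/s): [2.22, 2.22, 2.79, 2.79, 3.14, 3.14, 3.14].

INTERFACE

Orientations are given as a unit quaternion [x, y, z, w].
In Python, from bench import r, vision gives the robot as it stands (r), with the cameras (vision).
- The arm moves only by the tool jog_arm, called after "Call:" as name(argument=value, ...) on one line, values as JSON. Schema: {"type":"object","properties":{"plan":{"type":"array","items":{"type":"array","items":{"type":"number"},"minItems":5,"maxItems":5},"minItems":1,"maxItems":12},"squeeze":{"type":"number"},"only":{"type":"string"},"quiet":{"type":"boolean"},"lines":{"type":"string"}},"required":["plan"],"additionalProperties":false}. plan is a list of rows, 1 to 12 of them, each of 5 numbers: dx, dy, dz in m, then a turn about the tool's z in rad, then the finger opening in m; each row is the pose to reach, as a shift and turn from the pose commanded when the call began, along the tool's axes at that moment; what a row does not reach only later rows make up. A row lasts 1/10 s, in which the tool goes at most 0.05 m and 0.15 rad, less where a joint would pass 70% of its speed; a pose out of reach is approached as far as the arm can. The fingers move at their own pace and stop on an object; squeeze is the grip in N (left out, the last holds). Time passes only in rows, so rows that do not move let the fingers close. The tool returns the time, the measured TCP pose, the force, the opening and the grip force at its end. only (a regular expression) keeps the lines of the reply that match it, lines (a string "A,B") keeps lines A to B, and quiet returns only ok. Input that does not fit is refused with a message, and nothing moves.
- r.read_state(): the state, without advancing time (a new reading comes with each control period).
- vision.camera(name): name is "side" or "top"; returns a dict with "img" (384x512x3 uint8, red, green, blue), "fx", "fy", "cx", "cy" (pixels), "k1" (the pictures are not rectified: a ray, as slopes to the right and down, at radius r is drawn at 1 + k1 r^2 times it, then the intrinsics apply), "pose" (4x4, takes a point from camera to world coordinates). Camera axes: x right, y down, z forward; pixel columns grow to the right and rows downward; lengths in m; the calibration is good to about 2 mm. A picture is of the moment at which its call begins. There is no depth.
- r.close_job(): hands the job in; it is judged then, once.
The state is a dict: "time": time; "joint_positions": joint angles; "joint_vel": joint speeds; "joint_torque": joint torques, N m; "ee_pos": TCP position; "eef_rot": TCP orientation; "ft_force": force on the tool from outside, world axes, zero at the start; "torque": the same for the moment, N m; "width": finger opening in m; "grip_force": force on a finger pad.
Only numpy, scipy, OpenCV 4.12 (cv2) and the standard library are available. Lean on these libraries where they do the work, as an engineer would, in place of code of your own. Each camera call takes 0.05 s, during which the arm holds its last target. There are 200 camera calls.

TASK

Get the desk's document camera ready to show the samples: carry the small wooden tray level, with the tape roll and the clip still in it, and stand it wholly on the camera board's dark rubber mat, lengthwise along the mat, and let go of it. Then squeeze the release button in the grip on top of the camera head, pull the telescopic column up past its first stop to its second stop, where it is fully out, and stay there holding it up - finish with the grip still in the fingers, because the column sinks back as soon as it is let go and a colleague still has to do up the clamp. Leave the other things on the desk alone.

Things in the scene. Friction and masses are not known exactly. Their poses are not given: they have to be found in the camera images.
- camera_stand: Document camera, fixed to the desk: white board, x -100 to +115 mm, y +-93 mm, 10 mm thick, with a raised dark rubber mat; at x = +85 mm, y = 0 an upright telescopic column, 30 mm thick, ribbed black clamp collar 44 mm wide at z = 97 to 120 mm (leave it alone), black camera head on top. Origin: on the desk under the board; x towards the column, y across, z up.
- mat_center (a point): Centre of the dark rubber mat's top, 125 mm in front of the column axis, 12 mm above the desk; axes as the stand's. The mat is 96 mm (x) by 166 mm (y) and stands 2 mm above the board.
- sample_tray: Open wooden tray, 56 (x) x 136 (y) mm, 26 mm high, walls and floor 4 mm, one partition across the middle; about 0.12 kg. Origin: centre of its underside; y along its length, z up. It can be taken from above across its 56 mm width, at mid-length.
- tape_roll: Green roll of paper tape, 43 mm wide, 15 mm high, 20 g, lying loose in the tray's -y half. Origin: centre of its underside.
- paper_clip: Black spring clip, 38 x 32 mm, 35 mm high with its wire arms, 20 g, standing loose on its back in the tray's +y half. Origin: centre of its underside.
- camera_grip (a point): Middle of the upright grip on top of the head, on the column axis, 194 mm above the desk with the column in, 314 mm fully out; axes as the stand's. Grip: 28 (x) x 36 (y) mm, its top 22 mm above this point. Take it from above, fingers closing along y: one on the ribbed fixed side (18 mm to -y), the other on the button (+y). Both sides are free.
- lens (a point): The camera's lens, facing forward (-x) and down out of the head's housing, which lies under the grip: 42 (x) x 38 (y) mm, its top 28 mm below point camera_grip.
- release_button (a joint): Button in the grip's +y side, 18 x 28 mm, sliding in along -y: 0 = out (face 25 mm from the column axis), 0.006 m = fully in (19 mm). Spring: about 3 N to start, 9 N fully in. With the column in, a catch lets the head rise only 2 mm; pressed 3.5 mm or more it lets go. The button may stay pressed throughout.
- camera_head (a joint): How far the inner section, with the camera head, is drawn out of the middle section: 0 = in, 0.060 m = its end, the first stop. Lifting it takes about 3 N.
- column_section (a joint): How far the middle section is drawn out of the outer tube: 0 = in, 0.060 m = its end, the second stop (head then 120 mm up in all). It moves once the head is at the first stop and pulled on; the lift then takes about 6 N. Both sections sink back under their weight when let go.
- sticky_notes: Yellow block of sticky notes, 76 x 76 x 13 mm, a bystander.
- calculator: Pale desk calculator, 118 x 72 x 13 mm, a bystander.
- stapler: Green stapler, 38 x 140 x 39 mm, a bystander.
- phone: Black phone, 147 x 72 x 8 mm, a bystander.

How it is judged:
By the outcome, as a careful person would: the job done as asked, in the order asked, and still so for the second after the job is handed in, while the arm keeps its last pose, push and grip.
It also fails if it takes over 61 s, if anything falls off the work surface, if the arm or the gripper's body presses on something with over 40 N, if the wrist force passes 120 N, or if a joint passes its speed limit or range.

## Working session

There is one attempt and no reset: what is moved stays moved. The work goes in short steps, Python scripts to look and compute and a tool call to move; the robot and the scene stay as the last step left them, time stands still between calls to the robot, and variables do not carry over. Pictures are saved under pics/ and viewed, at most 10 in all, crops included, and the job is handed in when it is done.

```bash
ls; mkdir -p pics
```

Create h.py:
```python
import numpy as np, cv2
from bench import r, vision
def cam(n):
    c=vision.camera(n); c['pose']=np.array(c['pose']); c['img']=np.array(c['img']); return c
def ray(c,u,v):
    xd,yd=(u-c['cx'])/c['fx'],(v-c['cy'])/c['fy']
    x,y=cv2.undistortPoints(np.array([[[xd,yd]]],float),np.eye(3),np.array([c['k1'],0,0,0.]))[0,0]
    return c['pose'][:3,3],c['pose'][:3,:3]@np.array([x,y,1.])
def onz(c,u,v,z):
    o,d=ray(c,u,v); return o+d*(z-o[2])/d[2]
def tri(c1,p1,c2,p2):
    A=[];b=[]
    for c,p in((c1,p1),(c2,p2)):
        o,d=ray(c,*p); d=d/np.linalg.norm(d); P=np.eye(3)-np.outer(d,d); A.append(P); b.append(P@o)
    x=np.linalg.lstsq(np.vstack(A),np.hstack(b),rcond=None)[0]
    return x, np.linalg.norm(A[0]@x-b[0])
def proj(c,X):
    p=c['pose'][:3,:3].T@(np.array(X)-c['pose'][:3,3]); s=p[:2]/p[2]; s=s*(1+c['k1']*(s@s))
    return s*[c['fx'],c['fy']]+[c['cx'],c['cy']]
```

Run:
```python
from h import *
for n in('side','top'):
    c=cam(n); cv2.imwrite(f'pics/{n}0.png',cv2.resize(c['img'][:,:,::-1],(768,576)))
    print(n,c['pose'].round(3).tolist(),c['fx'],c['k1'])
s=r.read_state(); print(s['time'],s['ee_pos'],s['eef_rot'],s['width'])
```

```text
bench.py
pics
side [[-1.0, -0.003, -0.019, 0.51], [0.016, 0.373, -0.928, 1.526], [0.01, -0.928, -0.373, 0.729], [0.0, 0.0, 0.0, 1.0]] 460.8801977931547 -0.11135757422751988
top [[0.0, -0.978, 0.211, 0.229], [-1.0, -0.001, -0.004, 0.045], [0.004, -0.211, -0.978, 1.396], [0.0, 0.0, 0.0, 1.0]] 448.01756814305946 -0.06341544967161422
0.1 [0.238546   0.57734821 0.24384482] [ 1.94632658e-01  9.80876007e-01 -6.15156127e-04 -9.09500071e-05] 0.08694817784990314
```

View pics/side0.png

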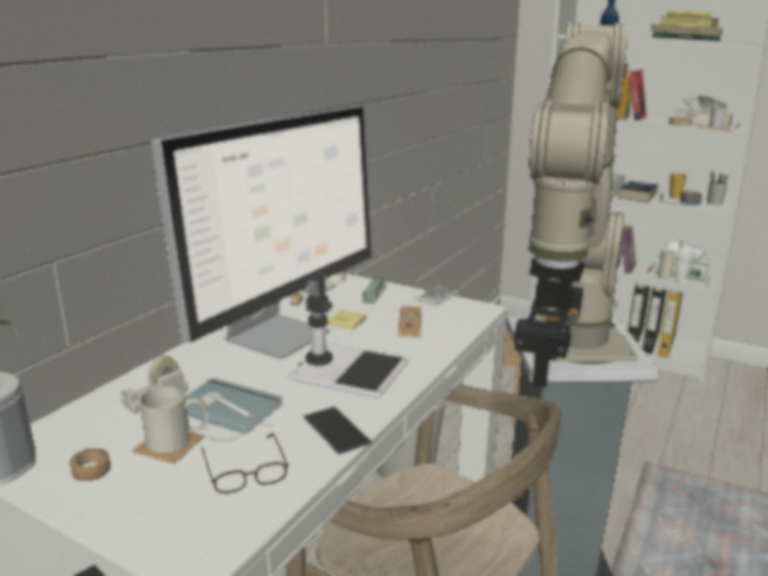

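View pics/top0.png

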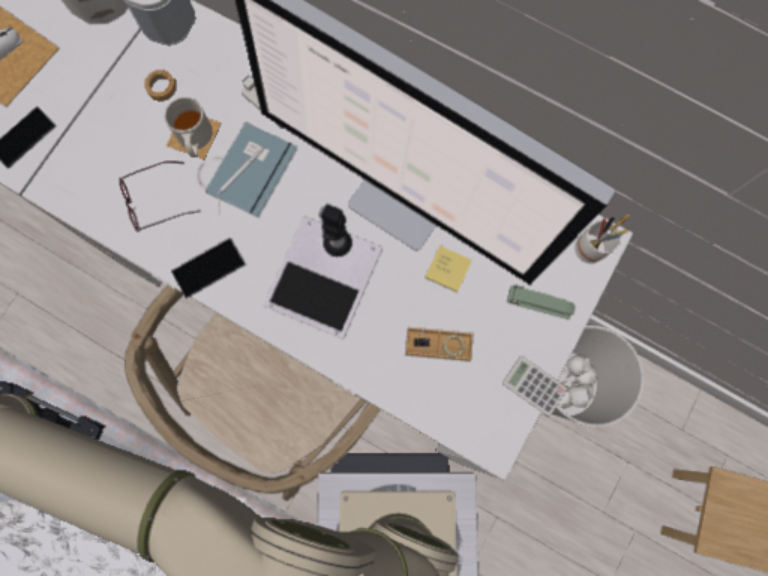

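The side view shows the tray at about (410,320), the mat at (373,370) and the camera head at (318,295). In the top view the tray is at (439,344), the mat at (315,295) and the head at (334,215). Next I'll mask them for precise positions.

Create m.py:
```python
from h import *
def blob(c,kind,roi):
    x0,y0,x1,y1=roi; im=c['img'][y0:y1,x0:x1]; hsv=cv2.cvtColor(im,cv2.COLOR_RGB2HSV)
    if kind=='wood': m=cv2.inRange(hsv,(5,70,60),(22,255,255))
    else: m=cv2.inRange(hsv,(0,0,0),(179,255,75))
    m=cv2.morphologyEx(m,cv2.MORPH_CLOSE,np.ones((5,5)))
    k=max(cv2.findContours(m,cv2.RETR_EXTERNAL,cv2.CHAIN_APPROX_NONE)[0],key=cv2.contourArea)
    return k[:,0,:]+[x0,y0]
def quad(k):
    h=cv2.convexHull(k.astype(np.int32))
    for e in np.arange(.01,.2,.005):
        q=cv2.approxPolyDP(h,e*cv2.arcLength(h,True),True)
        if len(q)<=4: return q[:,0,:]
```

Run:
```python
from m import *
t=cam('top'); s=cam('side')
vis=[]
for c,rs in((t,[('wood',(262,210,325,248)),('dark',(175,170,245,222))]),(s,[('wood',(258,198,288,230)),('dark',(215,228,280,265))])):
    im=c['img'].copy()
    for kind,roi in rs:
        k=blob(c,kind,roi); q=quad(k); print(kind,q.tolist(),cv2.contourArea(k))
        for z in ((0.026,0.0) if kind=='wood' else (0.012,)):
            P=np.array([onz(c,*p,z) for p in q])[:,:2]; print(z,P.round(4).tolist(),'ctr',P.mean(0).round(4),'sides',np.linalg.norm(P-np.roll(P,-1,0),axis=1).round(3))
            pts=np.array([onz(c,*p,z)[:2] for p in k],np.float32); R=cv2.minAreaRect(pts*1000); print('  mar',np.round(R[0],1),np.round(R[1],1),round(R[2],2))
        
a=cv2.resize(t['img'][130:250,170:330],(800,600),interpolation=cv2.INTER_CUBIC); cv2.imwrite('pics/t1.png',a[:,:,::-1])
a=cv2.resize(s['img'][170:270,180:300],(720,600),interpolation=cv2.INTER_CUBIC); cv2.imwrite('pics/s1.png',a[:,:,::-1])
```

```text
wood [[272, 219], [313, 222], [313, 239], [271, 236]] 724.5
0.026 [[0.4417, -0.0264], [0.4324, -0.1532], [0.3797, -0.1517], [0.389, -0.0228]] ctr [ 0.4107 -0.0885] sides [0.127 0.053 0.129 0.053]
  mar [410.3 -89.5] [134.5  55.6] 84.76
0.0 [[0.4458, -0.0278], [0.4362, -0.1569], [0.3826, -0.1555], [0.392, -0.0241]] ctr [ 0.4142 -0.0911] sides [0.13  0.054 0.132 0.054]
  mar [413.7 -92.1] [137.   56.7] 84.76
dark [[192, 175], [237, 193], [227, 221], [181, 200]] 1381.0
0.012 [[0.5854, 0.2267], [0.5268, 0.0827], [0.4374, 0.1133], [0.504, 0.2592]] ctr [0.5134 0.1705] sides [0.155 0.094 0.16  0.088]
  mar [511.5 170.4] [162.9  96.7] 67.04
wood [[279, 205], [278, 223], [267, 223], [268, 205]] 211.0
0.026 [[0.384, -0.1411], [0.3981, 0.0255], [0.4377, 0.0257], [0.4273, -0.1409]] ctr [ 0.4118 -0.0577] sides [0.167 0.04  0.167 0.043]
  mar [413.3 -57.9] [169.8  48.1] 86.39
0.0 [[0.3793, -0.2028], [0.394, -0.03], [0.435, -0.0298], [0.4242, -0.2025]] ctr [ 0.4081 -0.1163] sides [0.173 0.041 0.173 0.045]
  mar [ 409.8 -116.5] [176.1  49.8] 86.39
dark [[264, 239], [250, 258], [227, 253], [243, 236]] 482.5
0.012 [[0.4515, 0.1243], [0.4999, 0.2554], [0.5735, 0.2231], [0.5232, 0.1018]] ctr [0.512  0.1761] sides [0.14  0.08  0.131 0.075]
  mar [511.  177.3] [145.2  83.3] 66.24
```

View pics/t1.png

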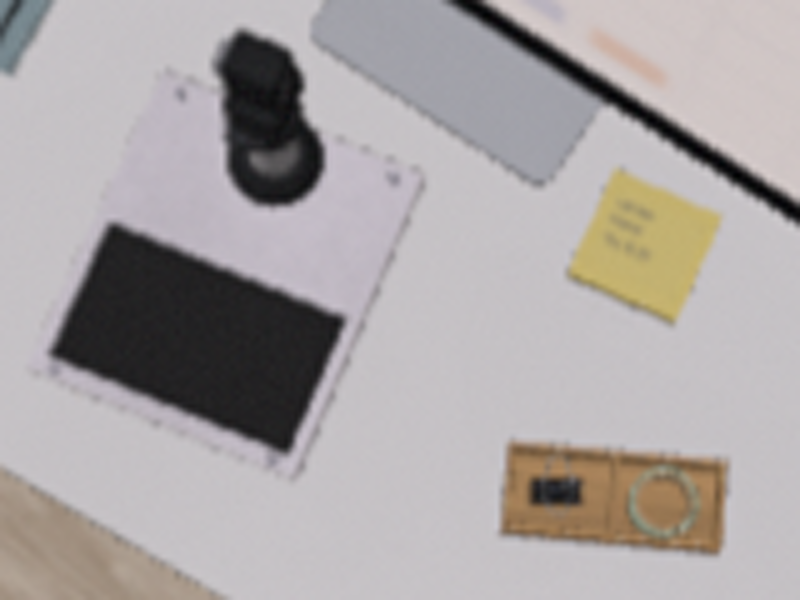

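View pics/s1.png

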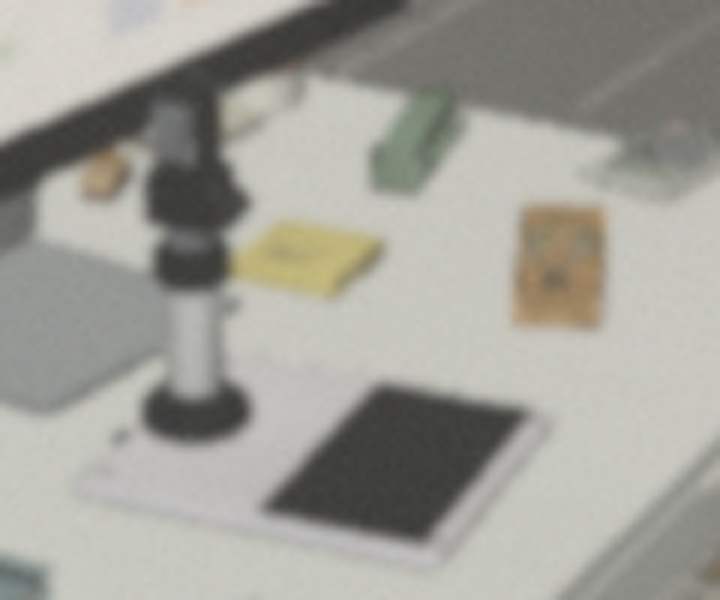

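The mat and tray are clear in both crops. The grip top is near crop (265,60) in the top view and (180,85) in the side view. Next I'll triangulate heights (mat and tray corners, grip, monitor clearance) and refine the poses.

Run:
```python
from m import *
t=cam('top'); s=cam('side')
T=lambda u,v:(170+u/5-.4,130+v/5-.4); S=lambda u,v:(180+u/6-.4,170+v/6-.4)
D=lambda u,v:(u/1.5-.2,v/1.5-.2)
for n,a,b in [('mat +x+y',T(110,223),S(265,508)),('mat +x-y',T(345,318),S(380,385)),('mat -x-y',T(290,453),S(530,408)),('mat -x+y',T(52,354),S(430,541)),
 ('tray +x+y',T(510,443),S(515,325)),('tray -x-y',T(720,550),S(605,208)),('tray +x-y',T(728,460),S(523,207)),('tray -x+y',T(503,533),S(602,325)),
 ('griptop',T(265,60),S(185,90)),('colbase',T(275,160),S(196,408)),
 ('mon+y',D(268,127),D(190,333)),('mon-y',D(532,278),D(372,256))]:
    x,e=tri(t,a,s,b); print(n,x.round(4),'gap',e.round(4))
m=np.array([.5117,.171]); a=np.deg2rad(-23)
for th in(-22,-23,-24):
  a=np.deg2rad(th); ex=np.array([np.cos(a),np.sin(a)]); g=m+.125*ex
  print(th,g.round(4),'top px grip-top',proj(t,[*g,.216]).round(1),'side',proj(s,[*g,.216]).round(1),'grip mid side',proj(s,[*g,.194]).round(1))
# head dark extents
for c,roi in((t,(205,130,240,175)),(s,(200,178,222,215))):
    k=blob(c,'dark',roi); print(cv2.boundingRect(k.astype(np.int32)))
```

```text
mat +x+y [0.5859 0.2283 0.0109] gap 0.0024
mat +x-y [0.5252 0.0779 0.0091] gap 0.0016
mat -x-y [0.4388 0.1117 0.0112] gap 0.0013
mat -x+y [0.4994 0.2628 0.0107] gap 0.0036
tray +x+y [ 0.4447 -0.0261 -0.0006] gap 0.0037
tray -x-y [ 0.3778 -0.1538  0.0239] gap 0.0003
tray +x-y [ 0.4327 -0.1605  0.0219] gap 0.0015
tray -x+y [ 0.3893 -0.0213  0.0013] gap 0.002
griptop [0.63   0.1186 0.2073] gap 0.0012
colbase [0.6281 0.123  0.0165] gap 0.0005
mon+y [0.8595 0.2633 0.1325] gap 0.0173
mon-y [ 0.5158 -0.2611  0.1307] gap 0.0092
-22 [0.6276 0.1242] top px grip-top [220.4 141.8] side [210.6 182.6] grip mid side [210.8 188.9]
-23 [0.6268 0.1222] top px grip-top [221.1 142.1] side [210.9 182.3] grip mid side [211.1 188.7]
-24 [0.6259 0.1202] top px grip-top [221.8 142.4] side [211.3 182.1] grip mid side [211.4 188.5]
(214, 137, 20, 34)
(200, 178, 22, 37)
```

Call:
jog_arm(plan=[[-0.04, -0.028, 0, 0.15, 0.087], [-0.08, -0.056, 0, 0.3, 0.087], [-0.12, -0.084, 0, 0.45, 0.087], [-0.16, -0.112, 0, 0.6, 0.087], [-0.20, -0.14, 0, 0.75, 0.087], [-0.24, -0.168, 0, 0.9, 0.087], [-0.28, -0.196, 0, 1.05, 0.087], [-0.32, -0.224, 0, 1.2, 0.087], [-0.335, -0.27, 0, 1.266, 0.087], [-0.35, -0.317, 0, 1.266, 0.087], [-0.365, -0.364, 0, 1.266, 0.087], [-0.365, -0.364, 0, 1.266, 0.087]])

```text
time: 1.5
ee_pos: [0.437, 0.0955, 0.2449]
eef_rot: [0.74, 0.673, 0.0, 0.0]
ft_force: [-0.4, 0.7, -0.1]
width: 0.0873
grip_force: 0.0
```

Create w.py:
```python
# usage: w.py x y z yawdeg : tool-frame shift to put TCP there, tool y axis at yaw (mod 180)
import sys; from h import *
from scipy.spatial.transform import Rotation as R
s=r.read_state(); M=R.from_quat(s['eef_rot']).as_matrix(); a=np.array(sys.argv[1:5],float)
y=np.degrees(np.arctan2(M[1,1],M[0,1])); d=(y-a[3]+90)%180-90
print('t',s['time'],'tcp',np.round(s['ee_pos'],4),'z-axis',M[:,2].round(3),'yaw',y.round(2),'F',np.round(s['ft_force'],1),'w',round(s['width'],4),'q7',np.round(s['joint_positions'][6],2))
print('shift',(M.T@(a[:3]-s['ee_pos'])).round(4),'turn',np.radians(d).round(4))
```

```bash
python3 w.py .411 -.0905 .12 -5
```

```text
t 1.5 tcp [0.437  0.0955 0.2449] z-axis [ 0.  0. -1.] yaw -5.47 F [-0.4  0.7 -0.1] w 0.0873 q7 -0.44
shift [-0.1877 -0.0082  0.1249] turn -0.0083
```

Call:
jog_arm(plan=[[-0.05, -0.002, 0, -0.008, 0.087], [-0.1, -0.004, 0, -0.008, 0.087], [-0.15, -0.006, 0.02, -0.008, 0.087], [-0.188, -0.008, 0.05, -0.008, 0.087], [-0.188, -0.008, 0.1, -0.008, 0.087], [-0.188, -0.008, 0.145, -0.008, 0.087], [-0.188, -0.008, 0.145, -0.008, 0.087]])

```text
time: 2.2
ee_pos: [0.409, -0.0848, 0.0955]
eef_rot: [0.735, 0.678, -0.004, -0.002]
ft_force: [-0.4, -0.1, 0.3]
width: 0.0869
grip_force: 0.0
```

```bash
python3 w.py .411 -.0905 .027 -5
```

Run:
```python
from h import *
t=cam('top'); s=cam('side')
a=cv2.resize(t['img'][195:265,250:340],(400,300),interpolation=cv2.INTER_CUBIC)
b=cv2.resize(s['img'][165:240,230:320],(400,300),interpolation=cv2.INTER_CUBIC)
cv2.imwrite('pics/ab.png',np.hstack([a,b])[:,:,::-1])
```

```text
t 2.2 tcp [ 0.409  -0.0848  0.0955] z-axis [-0.009 -0.002 -1.   ] yaw -4.56 F [-0.4 -0.1  0.3] w 0.0869 q7 0.03
shift [-0.0054  0.003   0.0684] turn 0.0077
```

View pics/ab.png

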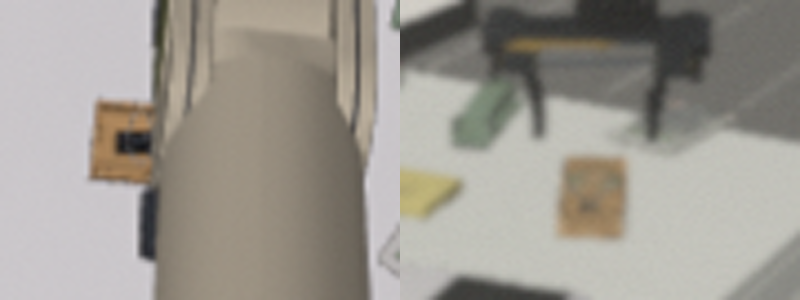

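The side crop shows the fingers at about (535,130) and (652,130), straddling the tray at (592,195). I'll settle, then descend.

Call:
jog_arm(plan=[[0, 0, 0, 0, 0.087], [0, 0, 0, 0, 0.087], [0, 0, 0, 0, 0.087]])

```text
time: 2.6
ee_pos: [0.4137, -0.0845, 0.1009]
eef_rot: [0.734, 0.679, 0.001, 0.001]
ft_force: [-0.3, 0.4, -0.1]
width: 0.0871
grip_force: 0.0
```

```bash
python3 w.py .411 -.0905 .027 -5
```

```text
t 2.6 tcp [ 0.4137 -0.0845  0.1009] z-axis [ 0.003  0.001 -1.   ] yaw -4.5 F [-0.3  0.4 -0.1] w 0.0871 q7 0.03
shift [-0.0063 -0.0024  0.0739] turn 0.0087
```

Call:
jog_arm(plan=[[-0.003, -0.001, 0.02, 0.009, 0.087], [-0.006, -0.002, 0.04, 0.009, 0.087], [-0.006, -0.002, 0.06, 0.009, 0.087], [-0.006, -0.002, 0.07, 0.009, 0.087], [-0.006, -0.002, 0.074, 0.009, 0.087], [-0.006, -0.002, 0.074, 0.009, 0.087], [-0.006, -0.002, 0.074, 0.009, 0.087], [-0.006, -0.002, 0.074, 0.009, 0.087]])

```text
time: 3.4
ee_pos: [0.4108, -0.0904, 0.0262]
eef_rot: [0.738, 0.675, 0.001, 0.0]
ft_force: [-0.1, -0.2, -0.5]
width: 0.0871
grip_force: 0.0
```

```bash
python3 w.py .411 -.0905 .027 -5
```

```text
t 3.4 tcp [ 0.4108 -0.0904  0.0262] z-axis [ 0.001  0.    -1.   ] yaw -5.04 F [-0.1 -0.2 -0.5] w 0.0871 q7 0.17
shift [-0.      0.0002 -0.0008] turn -0.0007
```

Call:
jog_arm(plan=[[0, 0, 0, 0, 0.075], [0, 0, 0, 0, 0.065], [0, 0, 0, 0, 0.06], [0, 0, 0, 0, 0.055], [0, 0, 0, 0, 0.05], [0, 0, 0, 0, 0.05], [0, 0, 0, 0, 0.05], [0, 0, 0, 0, 0.05]], squeeze=20)

```text
time: 4.2
ee_pos: [0.4102, -0.0905, 0.0255]
eef_rot: [0.738, 0.675, 0.0, -0.0]
ft_force: [-0.2, 0.5, 1.6]
width: 0.0558
grip_force: 20.0
```

Call:
jog_arm(plan=[[0, 0, -0.005, 0, 0.05], [0, 0, -0.015, 0, 0.05], [0, 0, -0.03, 0, 0.05], [0, 0, -0.045, 0, 0.05], [0, 0, -0.055, 0, 0.05], [0, 0, -0.06, 0, 0.05], [0, 0, -0.06, 0, 0.05], [0, 0, -0.06, 0, 0.05]])

```text
time: 5.0
ee_pos: [0.41, -0.0904, 0.0852]
eef_rot: [0.737, 0.675, -0.0, -0.0]
ft_force: [0.0, 0.1, -0.8]
width: 0.0562
grip_force: 20.0
```

```bash
python3 w.py .49 .13 .087 -22
```

```text
t 5.0 tcp [ 0.41   -0.0904  0.0852] z-axis [-0.  0. -1.] yaw -5.03 F [ 0.   0.1 -0.8] w 0.0562 q7 0.06
shift [ 0.2266  0.0604 -0.0018] turn 0.2961
```

Call:
jog_arm(plan=[[0.008, 0.002, 0, 0.02, 0.05], [0.025, 0.005, 0, 0.06, 0.05], [0.05, 0.01, 0, 0.11, 0.05], [0.08, 0.017, 0, 0.16, 0.05], [0.11, 0.023, 0, 0.21, 0.05], [0.14, 0.029, 0, 0.25, 0.05], [0.17, 0.036, 0, 0.28, 0.05], [0.196, 0.041, 0, 0.296, 0.05], [0.22, 0.05, 0, 0.296, 0.05], [0.24, 0.057, 0, 0.296, 0.05], [0.252, 0.062, 0, 0.296, 0.05], [0.26, 0.064, 0, 0.296, 0.05]])

```text
time: 6.2
ee_pos: [0.4969, 0.1632, 0.0848]
eef_rot: [0.829, 0.559, -0.001, 0.0]
ft_force: [-0.2, 0.6, -2.6]
width: 0.0558
grip_force: 20.0
```

Call:
jog_arm(plan=[[0, 0, 0, 0, 0.05], [0, 0, 0, 0, 0.05], [0, 0, 0, 0, 0.05]])

```text
time: 6.5
ee_pos: [0.4966, 0.1617, 0.0855]
eef_rot: [0.829, 0.559, -0.0, -0.0]
ft_force: [0.6, -0.5, -1.8]
width: 0.056
grip_force: 20.0
```

```bash
python3 w.py .5018 .1741 .0375 -22
```

Run:
```python
from h import *
t=cam('top'); s=cam('side')
a=cv2.resize(t['img'][130:235,165:285],(400,350),interpolation=cv2.INTER_CUBIC)
b=cv2.resize(s['img'][165:270,190:310],(400,350),interpolation=cv2.INTER_CUBIC)
cv2.imwrite('pics/cd.png',np.hstack([a,b])[:,:,::-1])
```

```text
t 6.5 tcp [0.4966 0.1617 0.0855] z-axis [-0. -0. -1.] yaw -22.08 F [ 0.6 -0.5 -1.8] w 0.056 q7 -0.65
shift [0.0134 0.0001 0.048 ] turn -0.0014
```

View pics/cd.png

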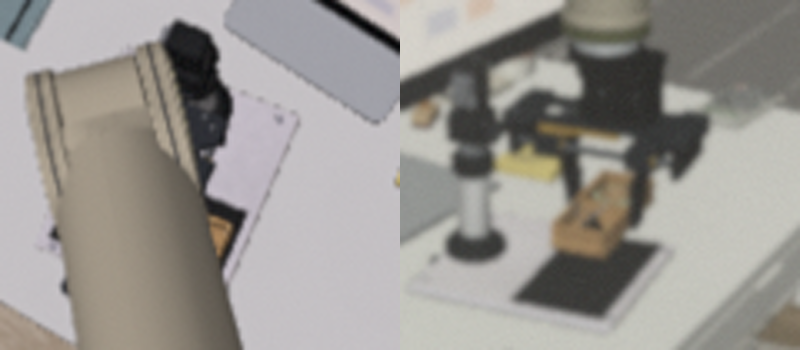

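Tray held level above the mat, with the clip visible at crop (595,220) and the mat at (590,275). Lowering.

Call:
jog_arm(plan=[[0.006, -0.001, 0, 0, 0.05], [0.013, -0.001, 0, 0, 0.05], [0.013, -0.001, 0.01, 0, 0.05], [0.013, -0.001, 0.02, 0, 0.05], [0.013, -0.001, 0.03, 0, 0.05], [0.013, -0.001, 0.038, 0, 0.05], [0.013, -0.001, 0.042, 0, 0.05], [0.013, -0.001, 0.045, 0, 0.05], [0.013, -0.001, 0.045, 0, 0.05], [0.013, -0.001, 0.045, 0, 0.05]])

```text
time: 7.6
ee_pos: [0.501, 0.1753, 0.0408]
eef_rot: [0.829, 0.559, 0.0, -0.0]
ft_force: [0.5, 0.0, -1.8]
width: 0.0557
grip_force: 20.0
```

```bash
python3 w.py .5018 .1741 .0375 -22
```

```text
t 7.6 tcp [0.501  0.1753 0.0408] z-axis [ 0.  0. -1.] yaw -22.01 F [ 0.5  0.  -1.8] w 0.0557 q7 -0.63
shift [-0.0008  0.0012  0.0033] turn -0.0001
```

Call:
jog_arm(plan=[[0, 0, 0.001, 0, 0.05], [0, 0, 0.002, 0, 0.05], [0, 0, 0.003, 0, 0.05], [0, 0, 0.003, 0, 0.05], [0, 0, 0.003, 0, 0.05]])

```text
time: 8.1
ee_pos: [0.5009, 0.1753, 0.0376]
eef_rot: [0.829, 0.559, 0.0, -0.0]
ft_force: [0.4, -0.8, -1.1]
width: 0.0561
grip_force: 20.0
```

```bash
python3 w.py .501 .1753 .0375 -22
```

```text
t 8.1 tcp [0.5009 0.1753 0.0376] z-axis [ 0.  0. -1.] yaw -22.0 F [ 0.4 -0.8 -1.1] w 0.0561 q7 -0.63
shift [0.     0.0001 0.0001] turn -0.0
```

Contact is only just beginning, so I'll go down a touch more.

Call:
jog_arm(plan=[[0, 0, 0.0005, 0, 0.05], [0, 0, 0.001, 0, 0.05], [0, 0, 0.001, 0, 0.05], [0, 0, 0.001, 0, 0.05]])

```text
time: 8.5
ee_pos: [0.5009, 0.1753, 0.0375]
eef_rot: [0.829, 0.559, 0.0, -0.0]
ft_force: [-6.1, -2.8, 13.8]
width: 0.056
grip_force: 20.0
```

Call:
jog_arm(plan=[[0, 0, 0.001, 0, 0.056], [0, 0, 0.001, 0, 0.058], [0, 0, 0.001, 0, 0.062], [0, 0, 0.001, 0, 0.068], [0, 0, 0.001, 0, 0.074], [0, 0, 0.001, 0, 0.08], [0, 0, 0.001, 0, 0.08], [0, 0, 0.001, 0, 0.08]])

```text
time: 9.3
ee_pos: [0.5008, 0.1752, 0.0355]
eef_rot: [0.829, 0.559, -0.0, -0.0]
ft_force: [-0.1, -0.3, -0.2]
width: 0.0791
grip_force: 0.0
```

```bash
python3 w.py .501 .1753 .30 -22
```

```text
t 9.3 tcp [0.5008 0.1752 0.0355] z-axis [-0.  0. -1.] yaw -22.0 F [-0.1 -0.3 -0.2] w 0.0791 q7 -0.63
shift [ 1.000e-04  2.000e-04 -2.645e-01] turn -0.0
```

Call:
jog_arm(plan=[[0, -0.002, -0.02, 0, 0.08], [0, -0.003, -0.05, 0, 0.08], [0, -0.003, -0.09, 0, 0.08], [0, -0.003, -0.14, 0, 0.08], [0, -0.003, -0.19, 0, 0.08], [0, -0.003, -0.23, 0, 0.08], [0, -0.003, -0.255, 0, 0.08], [0, -0.003, -0.265, -0.1, 0.08], [0, -0.003, -0.265, -0.25, 0.08], [0, -0.003, -0.265, -0.4, 0.08], [0, -0.003, -0.265, -0.55, 0.08], [0, -0.003, -0.265, -0.7, 0.08]])

```text
time: 10.5
ee_pos: [0.4979, 0.1763, 0.3005]
eef_rot: [0.585, 0.811, 0.0, -0.0]
ft_force: [-0.1, -0.1, -0.3]
width: 0.08
grip_force: 0.0
```

Call:
jog_arm(plan=[[0, 0, 0, -0.15, 0.08], [0, 0, 0, -0.3, 0.08], [0, 0, 0, -0.45, 0.08], [0, 0, 0, -0.6, 0.08], [0, 0, 0, -0.75, 0.08], [0, 0, 0, -0.87, 0.08], [0, 0, 0, -0.87, 0.08], [0, 0, 0, -0.87, 0.08]])

```text
time: 11.3
ee_pos: [0.498, 0.1763, 0.3005]
eef_rot: [0.193, 0.981, 0.0, -0.0]
ft_force: [-0.1, 0.6, 0.1]
width: 0.0801
grip_force: 0.0
```

```bash
python3 w.py .628 .122 .30 68
```

Run:
```python
from m import *
t=cam('top'); s=cam('side')
a=cv2.resize(t['img'][130:235,165:285],(400,350),interpolation=cv2.INTER_CUBIC)
b=cv2.resize(s['img'][165:270,190:310],(400,350),interpolation=cv2.INTER_CUBIC)
cv2.imwrite('pics/ef.png',np.hstack([a,b])[:,:,::-1])
```

```text
t 11.3 tcp [0.498  0.1763 0.3005] z-axis [-0.  0. -1.] yaw 67.74 F [-0.1  0.6  0.1] w 0.0801 q7 0.79
shift [-0.1409 -0.001   0.0005] turn -0.0046
```

View pics/ef.png

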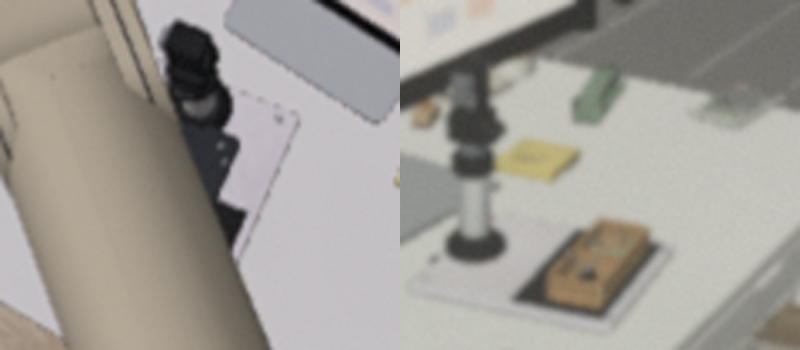

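The tray stands on the mat, with a mat border visible around it (side crop (600,300)). Now to the grip.

Call:
jog_arm(plan=[[-0.03, 0, 0, -0.005, 0.08], [-0.07, 0, 0, -0.005, 0.08], [-0.11, 0, 0, -0.005, 0.08], [-0.135, 0, 0, -0.005, 0.08], [-0.141, 0, 0, -0.005, 0.08], [-0.141, 0, 0, -0.005, 0.08], [-0.141, 0, 0, -0.005, 0.08]])

```text
time: 12.1
ee_pos: [0.6281, 0.1241, 0.3005]
eef_rot: [0.189, 0.982, 0.0, -0.0]
ft_force: [0.0, -0.8, -0.1]
width: 0.0799
grip_force: 0.0
```

```bash
python3 w.py .6283 .123 .197 68
```

Run:
```python
from m import *
s=cam('side'); f=120/400
P=[onz(s,190+u*f-.35,165+v*f-.35,.012)[:2] for u,v in((200,307),(148,300),(247,262))]
a=np.deg2rad(-22); ex=np.array([np.cos(a),np.sin(a)]); ey=np.array([-ex[1],ex[0]])
for p in P: d=p-[.512,.170]; print('tray corner in mat frame',(d@ex).round(4),(d@ey).round(4))
c=cv2.resize(s['img'][150:225,190:280],(720,600),interpolation=cv2.INTER_CUBIC); cv2.imwrite('pics/g.png',c[:,:,::-1])
for y in(-.018,.025): print(proj(s,[*(np.array([.628,.122])+y*ey),.194]).round(1))
```

```text
t 12.1 tcp [0.6281 0.1241 0.3005] z-axis [-0.  0. -1.] yaw 68.23 F [ 0.  -0.8 -0.1] w 0.0799 q7 1.06
shift [-0.0007 -0.0009  0.1035] turn 0.0041
tray corner in mat frame -0.0393 0.0676
tray corner in mat frame 0.0118 0.0737
tray corner in mat frame -0.0489 -0.0355
[213.2 186.9]
[207.3 191.2]
```

View pics/g.png

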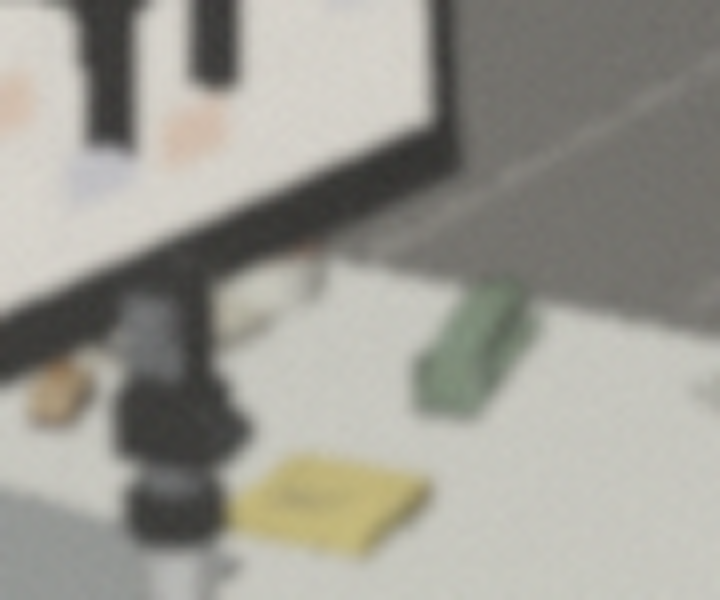

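The crop shows the button at (150,335), and the open fingers at (108,150) and (213,85) are in line above the grip. Descending.

Call:
jog_arm(plan=[[0, -0.001, 0.02, 0.004, 0.08], [0, -0.001, 0.045, 0.004, 0.08], [0, -0.001, 0.07, 0.004, 0.08], [0, -0.001, 0.09, 0.004, 0.08], [0, -0.001, 0.1, 0.004, 0.08], [0, -0.001, 0.103, 0.004, 0.08], [0, -0.001, 0.103, 0.004, 0.08], [0, -0.001, 0.103, 0.004, 0.08]])

```text
time: 12.95
ee_pos: [0.6287, 0.1227, 0.1988]
eef_rot: [0.191, 0.982, 0.0, 0.001]
ft_force: [-0.3, -0.9, 0.9]
width: 0.0806
grip_force: 0.0
```

```bash
python3 w.py .6283 .123 .197 68
```

Run:
```python
from m import *
s=cam('side'); a=np.deg2rad(-22); ex=np.array([np.cos(a),np.sin(a)]); ey=np.array([-ex[1],ex[0]])
k=blob(s,'wood',(225,225,275,262)); P=np.array([onz(s,*p,.012)[:2] for p in k])-[.512,.170]
im=s['img'];  hs=cv2.cvtColor(im,cv2.COLOR_RGB2HSV)
for y in(-.06,-.03,0,.03,.06,):
    # walk across mat along -x at given y, print brightness/saturation
    print(y,[(round(x*1000),int(im[int(round(q[1])),int(round(q[0]))].sum()//3),int(hs[int(round(q[1])),int(round(q[0])),1])) for x in np.arange(-.058,-.02,.005) for q in[proj(s,[*(np.array([.512,.170])+x*ex+y*ey),.012])]])
```

```text
t 12.95 tcp [0.6287 0.1227 0.1988] z-axis [ 0.002  0.001 -1.   ] yaw 68.02 F [-0.3 -0.9  0.9] w 0.0806 q7 1.08
shift [0.0005 0.0001 0.0018] turn 0.0004
-0.06 [(-58, 176, 4), (-53, 138, 5), (-48, 106, 12), (-43, 82, 24), (-38, 83, 64), (-33, 92, 78), (-28, 106, 84), (-23, 114, 88)]
-0.03 [(-58, 180, 7), (-53, 145, 9), (-48, 114, 11), (-43, 89, 22), (-38, 95, 66), (-33, 94, 74), (-28, 103, 82), (-23, 112, 89)]
0 [(-58, 176, 7), (-53, 155, 8), (-48, 122, 8), (-43, 77, 40), (-38, 87, 71), (-33, 94, 78), (-28, 99, 84), (-23, 108, 90)]
0.03 [(-58, 177, 6), (-53, 160, 5), (-48, 99, 10), (-43, 80, 36), (-38, 88, 66), (-33, 96, 79), (-28, 101, 83), (-23, 128, 91)]
0.06 [(-58, 177, 6), (-53, 166, 5), (-48, 112, 9), (-43, 88, 22), (-38, 101, 80), (-33, 125, 89), (-28, 124, 96), (-23, 126, 92)]
```

The tray sits about 7 mm inside the mat edge and parallel to it. Now close on the grip.

Call:
jog_arm(plan=[[0, 0, 0.0015, 0, 0.07], [0, 0, 0.0015, 0, 0.06], [0, 0, 0.0015, 0, 0.05], [0, 0, 0.0015, 0, 0.046], [0, 0, 0.0015, 0, 0.044], [0, 0, 0.0015, 0, 0.044]], squeeze=25)

```text
time: 13.6
ee_pos: [0.6287, 0.1238, 0.1962]
eef_rot: [0.19, 0.982, 0.001, 0.0]
ft_force: [3.4, 4.3, -1.6]
width: 0.0456
grip_force: 2.8
```

```bash
python3 w.py .6283 .123 .197 68
```

```text
t 13.6 tcp [0.6287 0.1238 0.1962] z-axis [ 0.001  0.002 -1.   ] yaw 68.07 F [ 3.4  4.3 -1.6] w 0.0456 q7 1.08
shift [ 0.     -0.0009 -0.0008] turn 0.0012
```

Call:
jog_arm(plan=[[0, 0, 0, 0, 0.041], [0, 0, 0, 0, 0.038], [0, 0, 0, 0, 0.034], [0, 0, 0, 0, 0.03], [0, 0, 0, 0, 0.03], [0, 0, 0, 0, 0.03]])

```text
time: 14.2
ee_pos: [0.6289, 0.1246, 0.1962]
eef_rot: [0.19, 0.982, 0.001, 0.001]
ft_force: [4.1, 6.8, -1.8]
width: 0.0358
grip_force: 25.0
```

```bash
python3 w.py .6283 .123 .197 68
```

```text
t 14.2 tcp [0.6289 0.1246 0.1962] z-axis [ 0.002  0.002 -1.   ] yaw 68.1 F [ 4.1  6.8 -1.8] w 0.0358 q7 1.08
shift [-0.0001 -0.0017 -0.0008] turn 0.0017
```

Call:
jog_arm(plan=[[0, 0.001, 0, 0, 0.03], [0, 0.002, 0, 0, 0.03], [0, 0.002, 0, 0, 0.03], [0, 0.002, 0, 0, 0.03]])

```text
time: 14.6
ee_pos: [0.6292, 0.1248, 0.1962]
eef_rot: [0.191, 0.982, 0.0, 0.0]
ft_force: [0.9, 3.8, 0.8]
width: 0.0361
grip_force: 25.0
```

```bash
python3 w.py .6283 .123 .197 68
```

```text
t 14.6 tcp [0.6292 0.1248 0.1962] z-axis [ 0.     0.001 -1.   ] yaw 68.02 F [0.9 3.8 0.8] w 0.0361 q7 1.08
shift [ 0.0001 -0.002  -0.0008] turn 0.0004
```

Call:
jog_arm(plan=[[0, 0.002, -0.001, 0, 0.03], [0, 0.002, -0.003, 0, 0.03], [0, 0.002, -0.005, 0, 0.03], [0, 0.002, -0.007, 0, 0.03], [0, 0.002, -0.007, 0, 0.03], [0, 0.002, -0.007, 0, 0.03]])

```text
time: 15.2
ee_pos: [0.6295, 0.1254, 0.2029]
eef_rot: [0.191, 0.982, -0.0, -0.0]
ft_force: [-3.2, -4.1, -2.0]
width: 0.0359
grip_force: 25.0
```

```bash
python3 w.py .6283 .123 .197 68
```

```text
t 15.2 tcp [0.6295 0.1254 0.2029] z-axis [-0.001 -0.001 -1.   ] yaw 67.97 F [-3.2 -4.1 -2. ] w 0.0359 q7 1.07
shift [ 0.0002 -0.0027  0.0059] turn -0.0005
```

Call:
jog_arm(plan=[[0, -0.001, -0.003, 0, 0.03], [0, -0.001, -0.008, 0, 0.03], [0, -0.001, -0.013, 0, 0.03], [0, -0.001, -0.018, 0, 0.03], [0, -0.001, -0.023, 0, 0.03], [0, -0.001, -0.028, 0, 0.03], [0, -0.001, -0.032, 0, 0.03], [0, -0.001, -0.033, 0, 0.03], [0, -0.001, -0.033, 0, 0.03], [0, -0.001, -0.033, 0, 0.03]])

```text
time: 16.2
ee_pos: [0.6294, 0.1253, 0.236]
eef_rot: [0.191, 0.982, 0.0, 0.0]
ft_force: [-2.4, -1.7, -1.8]
width: 0.0358
grip_force: 25.0
```

```bash
python3 w.py .6283 .123 .257 68
```

Run:
```python
from h import *
s=cam('side')
c=cv2.resize(s['img'][150:245,180:280],(632,600),interpolation=cv2.INTER_CUBIC); cv2.imwrite('pics/i.png',c[:,:,::-1])
```

```text
t 16.2 tcp [0.6294 0.1253 0.236 ] z-axis [ 0.  0. -1.] yaw 68.01 F [-2.4 -1.7 -1.8] w 0.0358 q7 1.06
shift [ 0.0002 -0.0025 -0.021 ] turn 0.0002
```

View pics/i.png

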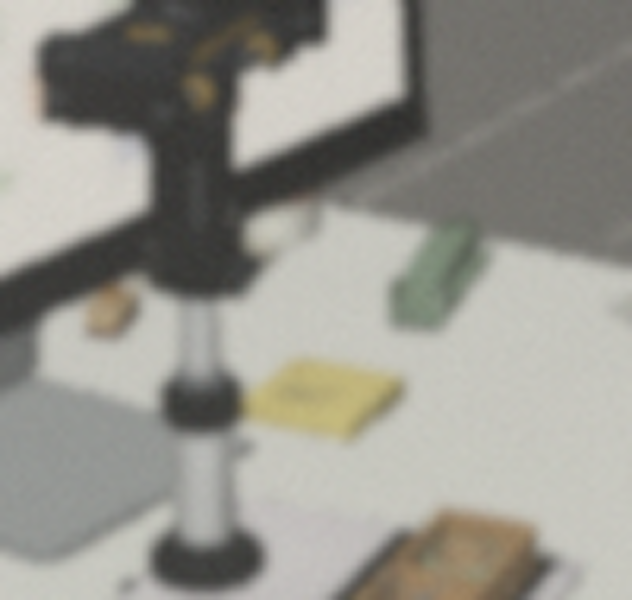

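The head has left the collar: inner section visible at crop (195,340). Keep pulling.

Call:
jog_arm(plan=[[0, -0.001, -0.004, 0, 0.03], [0, -0.001, -0.009, 0, 0.03], [0, -0.001, -0.014, 0, 0.03], [0, -0.001, -0.018, 0, 0.03], [0, -0.001, -0.021, 0, 0.03], [0, -0.001, -0.024, 0, 0.03], [0, -0.001, -0.028, 0, 0.03], [0, -0.001, -0.033, 0, 0.03], [0, -0.001, -0.038, 0, 0.03], [0, -0.001, -0.043, 0, 0.03], [0, -0.001, -0.043, 0, 0.03]], squeeze=30)

```text
time: 17.35
ee_pos: [0.6292, 0.1247, 0.2801]
eef_rot: [0.191, 0.982, 0.001, 0.0]
ft_force: [-0.1, 5.4, -2.3]
width: 0.0357
grip_force: 30.0
```

```bash
python3 w.py .6283 .123 .317 68
```

```text
t 17.35 tcp [0.6292 0.1247 0.2801] z-axis [ 0.001  0.001 -1.   ] yaw 68.03 F [-0.1  5.4 -2.3] w 0.0357 q7 1.06
shift [ 0.0002 -0.0019 -0.0369] turn 0.0005
```

Call:
jog_arm(plan=[[0, -0.001, -0.004, 0, 0.03], [0, -0.001, -0.009, 0, 0.03], [0, -0.001, -0.014, 0, 0.03], [0, -0.001, -0.019, 0, 0.03], [0, -0.001, -0.024, 0, 0.03], [0, -0.001, -0.028, 0, 0.03], [0, -0.001, -0.032, 0, 0.03], [0, -0.001, -0.034, 0, 0.03], [0, -0.001, -0.034, 0, 0.03], [0, -0.001, -0.034, 0, 0.03]])

```text
time: 18.35
ee_pos: [0.629, 0.1246, 0.3135]
eef_rot: [0.19, 0.982, 0.001, 0.0]
ft_force: [1.7, 7.5, -1.5]
width: 0.0365
grip_force: 30.0
```

```bash
python3 w.py .6283 .123 .317 68
```

```text
t 18.35 tcp [0.629  0.1246 0.3135] z-axis [ 0.001  0.002 -1.   ] yaw 68.07 F [ 1.7  7.5 -1.5] w 0.0365 q7 1.05
shift [ 0.     -0.0017 -0.0035] turn 0.0012
```

Run:
```python
from h import *
s=cam('side')
c=cv2.resize(s['img'][130:245,180:280],(522,600),interpolation=cv2.INTER_CUBIC); cv2.imwrite('pics/j.png',c[:,:,::-1])
for z in (.12,.226-.06,.226,.286,.314):print(z,((proj(s,[.628,.122,z])-[180,130])*5.22).round())
```

```text
0.12 [164. 415.]
0.166 [162. 348.]
0.226 [159. 258.]
0.286 [157. 165.]
0.314 [155. 121.]
```

View pics/j.png

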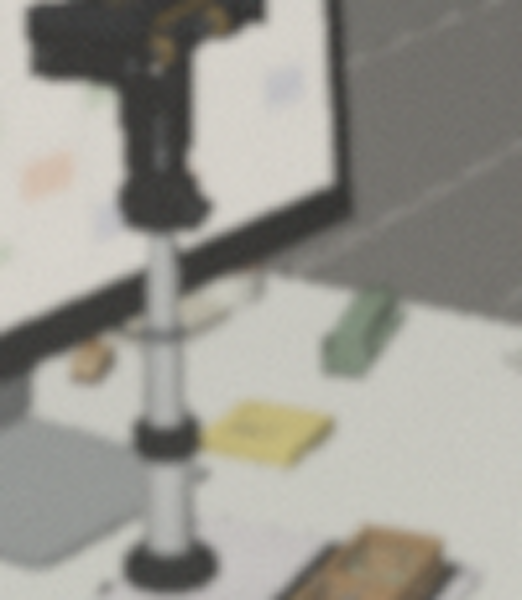

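Both sections are out: the ring is at crop (163,332) and the head bottom at (163,228), which puts it a few mm short of the stop. Pull gently until the stop is felt.

Call:
jog_arm(plan=[[0, 0.001, -0.001, 0, 0.03], [0, 0.0015, -0.002, 0, 0.03], [0, 0.0015, -0.003, 0, 0.03], [0, 0.0015, -0.003, 0, 0.03], [0, 0.0015, -0.003, 0, 0.03]], squeeze=35)

```text
time: 18.9
ee_pos: [0.6292, 0.1249, 0.3161]
eef_rot: [0.191, 0.982, 0.0, -0.0]
ft_force: [1.1, 4.1, -3.7]
width: 0.0358
grip_force: 35.0
```

Call:
jog_arm(plan=[[0, 0, -0.001, 0, 0.03], [0, 0, -0.002, 0, 0.03], [0, 0, -0.002, 0, 0.03], [0, 0, -0.002, 0, 0.03]])

```text
time: 19.3
ee_pos: [0.629, 0.1249, 0.3164]
eef_rot: [0.191, 0.982, -0.0, -0.001]
ft_force: [2.9, 5.1, -15.2]
width: 0.0355
grip_force: 35.0
```

Call:
jog_arm(plan=[[0, 0.001, 0, 0, 0.03], [0, 0.001, 0, 0, 0.03], [0, 0.001, 0, 0, 0.03], [0, 0.001, 0, 0, 0.03], [0, 0.001, 0, 0, 0.03], [0, 0.001, 0, 0, 0.03], [0, 0.001, 0, 0, 0.03], [0, 0.001, 0, 0, 0.03]])

```text
time: 20.1
ee_pos: [0.6291, 0.1252, 0.3165]
eef_rot: [0.191, 0.982, -0.001, -0.001]
ft_force: [3.1, 0.1, -26.0]
width: 0.0359
grip_force: 35.0
```

Run:
```python
from h import *
t=cam('side'); hs=cv2.cvtColor(t['img'],cv2.COLOR_RGB2HSV)
print('column ring/head profile',[int(t['img'][v,211].mean()) for v in range(160,215,3)])
print(r.read_state()['ft_force'], r.read_state()['ee_pos']);
```

```text
column ring/head profile [86, 59, 62, 58, 65, 162, 170, 175, 175, 175, 173, 129, 171, 179, 178, 177, 176, 138, 64]
[  1.55667101   1.353835   -26.64577353] [0.62910471 0.1252407  0.31653272]
```

The stop is firmly reached, but the force is still building, so I'll ease off a little and check that it stays steady.

Call:
jog_arm(plan=[[0, 0, 0.0007, 0, 0.03], [0, 0, 0.0007, 0, 0.03], [0, 0, 0.0007, 0, 0.03], [0, 0, 0.0007, 0, 0.03], [0, 0, 0.0007, 0, 0.03]], squeeze=45)

```text
time: 20.65
ee_pos: [0.6292, 0.1253, 0.3165]
eef_rot: [0.191, 0.982, -0.001, -0.001]
ft_force: [1.0, -0.6, -25.9]
width: 0.0357
grip_force: 45.0
```

Call:
jog_arm(plan=[[0, 0, 0, 0, 0.03], [0, 0, 0, 0, 0.03], [0, 0, 0, 0, 0.03], [0, 0, 0, 0, 0.03], [0, 0, 0, 0, 0.03], [0, 0, 0, 0, 0.03], [0, 0, 0, 0, 0.03], [0, 0, 0, 0, 0.03], [0, 0, 0, 0, 0.03], [0, 0, 0, 0, 0.03]])

```text
time: 21.65
ee_pos: [0.6292, 0.1253, 0.3165]
eef_rot: [0.191, 0.982, -0.001, -0.001]
ft_force: [1.3, 0.0, -25.9]
width: 0.0359
grip_force: 45.0
```

Steady at the second stop, not slipping (z 0.3165). Handing in.

```bash
python3 -c "
from bench import r, vision; print(r.close_job())"
```

```text
the job is handed in; nothing more can be done
None
```

The tray is on the mat, parallel to it and about 7 mm inside its front edge, and let go; the column is held firmly at its second stop with the grip still squeezed, and the job was handed in at about 21.7 s, with no verdict returned.

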